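# Pack the pastry kit into its tin

### The arm

A 7-joint arm with a two-finger parallel gripper is mounted at the origin on the work surface. World frame = base frame: x ahead of the robot, y to its left, z up, the work surface at z = 0. Lengths are in mm, angles in rad, forces in N, time in s.
With the tool pointing down it reaches from about 400 to 875 mm from the base axis. Payload 19.3 kg.
Tool frame: the origin (TCP) lies at the very end of the fingers, on their centre line; the grasp point (between the pads) lies 19 mm behind it (grip_point_offset is the z of the grasp point in the tool frame, in mm); z points along the fingers, x is the direction in which the jaws open and shut, and the axes are right-handed (so a half turn about z gives the same grasp; the last joint's range is limited). The gripper opens to 85 mm and grips with 20 to 120 N. Pads are 22 mm wide; open, the fingers measure 114 mm over their backs; the gripper's body (76 mm by 85 mm) begins 54 mm behind the grasp point. The pads swing forward as they close: fully open they stand 13 mm farther back than shut.
Start: joints at [1.154, 0.521, -0.036, 1.599, 0.021, 1.021, -0.113], TCP at [212.403, -587.792, 231.291] pointing down, gripper open.
Joint ranges: [-2.91, 2.91], [-0.3, 2.13], [-1.5, 1.42], [0.17, 2.43], [-1.26, 4.41], [0.16, 1.93], [-2.52, 2.52]. Speed limits (rad/s): [1.89, 1.89, 2.39, 2.39, 3.01, 3.01, 3.01].

### API

Orientations are given as a 3x3 rotation matrix whose columns are the frame's x, y, z axes.
In Python, from workcell import movep, movel, goto_joints, open_gripper, clamp, wait, inverse_kinematics, read_state, camera, PlanningError, finish_job, grip_point_offset gives the robot as it stands. Calls block until the motion is done:
- movep(position, orientation): joint-space move of the TCP to a pose.
- movel(position, frame=None, max_speed=150, guard=None): straight line of the TCP; frame=None keeps the orientation; max_speed is the mean speed in mm/s. With guard (N) it stops when the force on the tool has changed by that much, and returns True; else False.
- goto_joints(angles): joint-space move.
- open_gripper() and clamp(): open the fingers fully, or close them until they stop; the grip force is fixed at half the most.
- wait(seconds).
- inverse_kinematics(position, orientation): joint angles nearest the present ones, or None.
- read_state(): the state.
- camera(name): name is "side" or "top" or "wrist"; returns a dict with "image" (384x512x3 uint8, blue, green, red), "range_z" (384x512 float32, mm along the optical axis (not along the pixel's ray), 0 where there is no reading), "fx", "fy", "cx", "cy" (pixels), "cam_to_world" (4x4, takes a point from camera to world coordinates). Camera axes: x right, y up, looking along -z (the intrinsics and any distortion apply to the point x, -y, -z); pixel columns grow to the right and rows downward; lengths in mm; the calibration is good to about 2 mm. A picture is of the moment at which its call begins.
A pose or a line that the arm cannot do raises PlanningError and nothing moves.
- finish_job(): hands the job in, once; it reports no verdict.
The state is a dict: "time": time; "qpos": joint angles; "qvel": joint speeds; "joint_efforts": joint torques, N m; "eef_pos": TCP position; "tool_rot": TCP orientation; "ft_force": force on the tool from outside, world axes, zero at the start; "torque": the same for the moment, N m; "finger_gap": finger opening in mm.
Only numpy, scipy, OpenCV 4.12 (cv2) and the standard library are available. Lean on these libraries where they do the work, as an engineer would, in place of code of your own. Each camera call takes 0.05 s, during which the arm holds its last target.

### The job

Pack the pastry kit away in its shallow two-bay tin: nest the three plain round cutters one inside another, standing flat on the floor of the large square bay, and stand the wooden tart tamper upright in the small bay. The crinkled cutters, the heart cutter and the pepper mill do not belong to the kit: leave them where they stand.

Things in the scene. Friction and masses are not known exactly. Their poses are not given: they have to be found in the camera images.
- cutter_large: Large plain round pastry cutter: smooth steel ring, open at top and bottom, outer diameter 70 mm, 40 mm tall, wall 2 mm, about 60 g. Origin: centre of its underside, z up its axis. It and the other loose things stand on the worktop, at any of twelve spots about 115 mm apart, at least 25 mm clear of one another; none is taller than 90 mm.
- cutter_medium: Medium plain round cutter: smooth steel ring, outer diameter 47 mm, 40 mm tall, wall 2 mm. Origin: centre of its underside, z up its axis. It fits inside the large cutter with 9 mm to spare all round: too little room for a finger between them, so it is easier to lower the larger ring over the smaller one.
- cutter_small: Small plain round cutter: smooth steel ring, outer diameter 24 mm, 40 mm tall, wall 2 mm. Origin: centre of its underside, z up its axis. It fits inside the medium cutter with 9 mm to spare all round.
- tamper: Wooden tart tamper standing upright, 86 mm tall, about 100 g: flat disc foot of diameter 44 mm, slim neck of diameter 18 mm at 21 to 42 mm height, rounded knob on top, widest (diameter 30 mm) at 66 mm height, the place to grip it. Origin: centre of the underside of the foot, z up its axis.
- tin: Shallow open tinplate tin, 172 x 105 mm, 22 mm high, floor 2 mm, walls 2.5 mm, fixed to the worktop left or right of the loose things, turned any way. Origin: centre of its underside; x along its long side, z up. A cross wall at x = +19 mm parts it: large square bay (101 x 100 mm inside, centre x = -33 mm, y = 0) and small narrow bay (63 mm along x by 100 mm, centre x = +52 mm, y = 0).
- loaf_tin: Dark steel loaf tin, one deep bay, 222 x 112 mm over the rim, 55 mm high, fixed on the other side from the kit tin; not for use. Origin: centre of its underside, x along its long side. Also among the loose things, with no part in the job: a small white bowl (68 mm wide, 40 mm tall) and a lidded jam jar (54 mm wide, 72 mm tall).
- fluted_large: Large crinkled round cutter: steel ring with a wavy (fluted) wall, 60 mm over the waves, 40 mm tall. Stands on the worktop; origin at the centre of its underside, z up. Not part of the kit.
- fluted_small: Small crinkled round cutter: steel ring with a wavy (fluted) wall, 38 mm over the waves, 40 mm tall. Stands on the worktop; origin at the centre of its underside, z up. Not part of the kit.
- heart_cutter: Heart-shaped steel cutter, about 58 mm wide, 52 mm long and 40 mm tall. Stands on the worktop; origin at the centre of its underside, z up. Not part of the kit.
- pepper_mill: Small wooden pepper mill, turned in the same wood as the tamper, 86 mm tall, waisted, body 42 mm across at the foot and 36 mm at the head, with a small steel nut on top. It has no disc foot and no slim neck. Stands on the worktop; origin at the centre of its underside, z up. Not part of the kit.
There are look-alikes about, which are no part of the job. Leave any red look-alike of the cutter_large alone.

How it is judged (in metres and radians):
At the end, for the whole second after the job is handed in: Large cutter flat (5 deg) on the floor of the large bay, medium flat inside it, small flat inside the medium (centres within 12 mm, undersides within 4 mm of the floor); tamper upright in the small bay; all released and at rest. The four look-alikes upright within 25 mm of their start (z of cutter_large in the frame of tin between -0.002 and 0.006 m and angle between each of cutter_large, cutter_medium, cutter_small, tamper's own z axis and vertical below 0.09 rad and linear speed of each of cutter_large, cutter_medium, cutter_small, tamper below 0.02 m/s and angular speed of each of cutter_large, cutter_medium, cutter_small, tamper below 0.3 rad/s and z of cutter_medium in the frame of tin between -0.002 and 0.006 m and z of cutter_small in the frame of tin between -0.002 and 0.006 m and z of tamper in the frame of tin between -0.002 and 0.006 m and x of cutter_large in the frame of tin between -0.052 and -0.014 m and y of cutter_large in the frame of tin between -0.019 and 0.019 m and horizontal distance between cutter_medium and cutter_large below 0.012 m and horizontal distance between cutter_small and cutter_medium below 0.012 m and x of tamper in the frame of tin between 0.038 and 0.066 m and y of tamper in the frame of tin between -0.032 and 0.032 m and distance of each of fluted_large, fluted_small, heart_cutter, pepper_mill from where it was at the start of the episode below 0.025 m and angle between each of fluted_large, fluted_small, heart_cutter, pepper_mill's own z axis and vertical below 0.2 rad); the robot touches nothing.
It fails at once if the large crinkled cutter is shifted by more than 25 mm from its place, or lifted away (distance of fluted_large from where it was at the start of the episode above 0.025 m).
It fails at once if the small crinkled cutter is shifted by more than 25 mm from its place, or lifted away (distance of fluted_small from where it was at the start of the episode above 0.025 m).
It fails at once if the heart cutter is shifted by more than 25 mm from its place, or lifted away (distance of heart_cutter from where it was at the start of the episode above 0.025 m).
It fails at once if the pepper mill is shifted by more than 25 mm from its place, or lifted away (distance of pepper_mill from where it was at the start of the episode above 0.025 m).
It also fails if it takes over 96 s, if anything falls off the work surface, if the arm or the gripper's body presses on something with over 40 N, if the wrist force passes 120 N, or if a joint passes its speed limit or range.

## Working session

There is one attempt and no reset: what is moved stays moved. The work goes in short steps, each a Python script; the robot and the scene stay as the last script left them, time stands still between calls to the robot, and variables do not carry over. Pictures are saved under pics/ and viewed, and the job is handed in when it is done.

```bash
ls; mkdir -p pics; python3 - <<'E'
from workcell import *
import cv2,numpy as np
print(read_state()['time'],read_state()['tool_rot'],grip_point_offset)
for n in ['top','side']:
    c=camera(n); cv2.imwrite(f'pics/{n}0.png',c['image']); np.savez(f'{n}0.npz',**c)
    print(n,c['fx'],c['fy'],c['cx'],c['cy'],np.round(c['cam_to_world'],3).tolist(),[k for k in c], (c['range_z']>0).mean())
E
```

```text
pics
0.0 [[ 3.39876793e-01 -9.40469865e-01 -4.46344451e-04]
 [-9.40469337e-01 -3.39877077e-01  9.99661237e-04]
 [-1.09185352e-03  8.00116141e-05 -9.99999401e-01]] -18.700000000000003
top 379.3211828379727 379.3211828379727 260.9260900133825 192.16646844757318 [[-0.015, 0.998, -0.061, 445.853], [-1.0, -0.014, 0.012, 16.377], [0.011, 0.061, 0.998, 846.925], [0.0, 0.0, 0.0, 1.0]] ['image', 'range_z', 'fx', 'fy', 'cx', 'cy', 'cam_to_world'] 0.9961293538411459
side 404.7008635648675 404.7008635648675 257.9023072841538 187.71247892233708 [[-0.994, 0.083, -0.066, 435.395], [-0.106, -0.715, 0.691, 633.869], [0.01, 0.695, 0.719, 684.459], [0.0, 0.0, 0.0, 1.0]] ['image', 'range_z', 'fx', 'fy', 'cx', 'cy', 'cam_to_world'] 0.9958394368489584
```

View pics/top0.png

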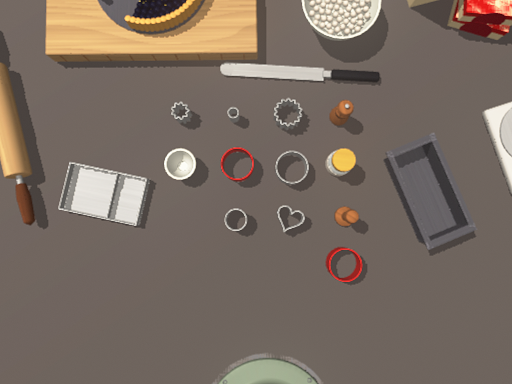

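View pics/side0.png

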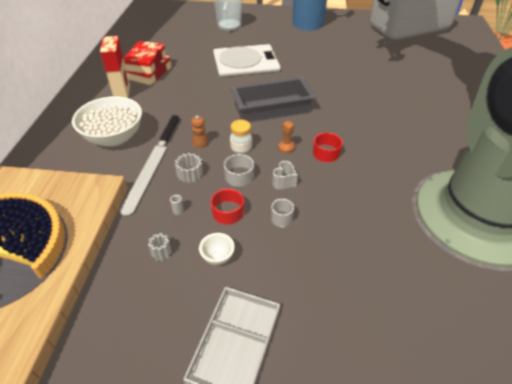

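```bash
python3 - <<'E'
import cv2,numpy as np
t=cv2.imread('pics/top0.png');s=cv2.imread('pics/side0.png')
a=cv2.resize(t[90:290,160:380],(572,520),interpolation=cv2.INTER_CUBIC)
cv2.imwrite('pics/topc.png',a)
b=cv2.resize(s[105:270,140:350],(764,600),interpolation=cv2.INTER_CUBIC)
cv2.imwrite('pics/sidec.png',b)
E
```

```text
(no output)
```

View pics/topc.png

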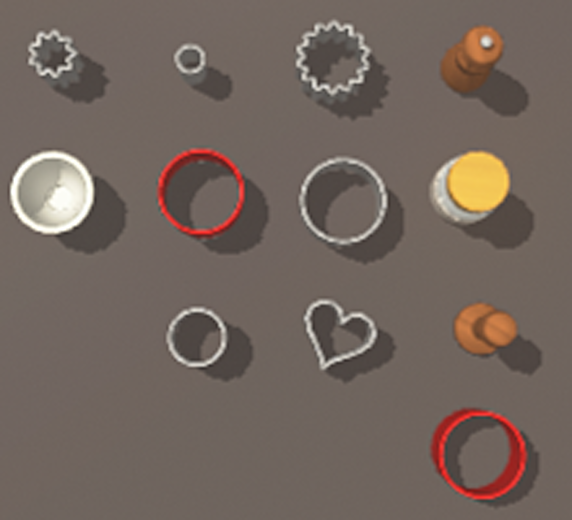

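View pics/sidec.png

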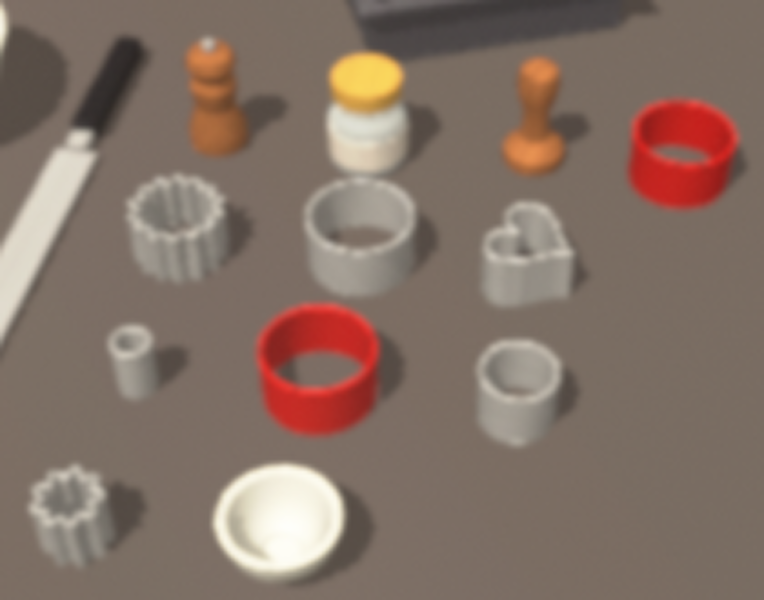

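The top crop shows these candidates:
- **Large:** the plain grey ring at (292,167). The two red rings at (237,164) and (345,265) are excluded.
- **Medium:** plain ring at (235,220).
- **Small:** plain ring at (233,114).
- **Tamper:** (347,217), with a disc foot and slim neck. (341,112) has the steel nut, so it is the pepper mill.

Next I'll measure their positions.

```bash
cat > h.py <<'E'
import numpy as np,cv2
def rays(c,px):
    px=np.atleast_2d(np.asarray(px,float)); M=c['cam_to_world']
    d=np.c_[(px[:,0]-c['cx'])/c['fx'],-(px[:,1]-c['cy'])/c['fy'],-np.ones(len(px))]
    return M[:3,3],d@M[:3,:3].T
def plane(c,px,z):
    o,d=rays(c,px); return o+d*((z-o[2])/d[:,2])[:,None]
def pts(c):
    h,w=c['range_z'].shape; u,v=np.meshgrid(np.arange(w),np.arange(h))
    o,d=rays(c,np.c_[u.ravel(),v.ravel()]); P=o+d*c['range_z'].reshape(-1,1)
    return P.reshape(h,w,3)
E
python3 - <<'E'
from h import *
c=dict(np.load('top0.npz'));s=dict(np.load('side0.npz'));P=pts(c);img=c['image'];hsv=cv2.cvtColor(img,cv2.COLOR_BGR2HSV)
print('table z',np.median(P[240:300,200:300,2]))
for n,(u,v),r in [('L',(292,167),20),('M',(235,220),15),('S',(233,114),9),('redL',(237,164),20)]:
    b=np.zeros(img.shape[:2],np.uint8);cv2.circle(b,(u,v),r,255,-1)
    m=((img[...,2]>135)&(b>0)).astype(np.uint8)
    cs,_=cv2.findContours(m,cv2.RETR_EXTERNAL,cv2.CHAIN_APPROX_NONE)
    k=max(cs,key=cv2.contourArea)[:,0]
    W=plane(c,k,40)
    (e,ax,an)=cv2.fitEllipse(W[:,:2].astype(np.float32))
    z=P[...,2][m>0]
    print(n,np.round(e,1),np.round(ax,1),'depth z',np.round(np.percentile(z,[10,50,90]),1))
    d=P[(b>0)&(P[...,2]>33)][:,:2]
    print('  depth ell',[np.round(q,1) for q in cv2.fitEllipse(cv2.convexHull(d.astype(np.float32)))[:2]] if len(d)>5 else 0)
m=((hsv[...,0]<20)&(hsv[...,1]>130)).astype(np.uint8)
for n,(u,v) in [('tamper',(347,217)),('mill',(341,112))]:
    b=np.zeros(img.shape[:2],np.uint8);cv2.circle(b,(u,v),20,1,-1)
    q=P[(m*b)>0]; q=q[(abs(q[:,2])<110)]
    for lo,hi in [(3,14),(14,30),(50,75),(75,95)]:
        w=q[(q[:,2]>lo)&(q[:,2]<hi)]
        if len(w)>3: print(n,lo,hi,len(w),w.mean(0).round(1),w.min(0).round(1),w.max(0).round(1))
# tin
for z in [22]:
  b=np.zeros(img.shape[:2],np.uint8);b[155:235,50:155]=1
  m=((img.min(2)>95)&(b>0)).astype(np.uint8)
  m=cv2.morphologyEx(m,cv2.MORPH_CLOSE,np.ones((5,5)))
  cs,_=cv2.findContours(m,cv2.RETR_EXTERNAL,cv2.CHAIN_APPROX_NONE);k=max(cs,key=cv2.contourArea)[:,0]
  print('tin px',cv2.boxPoints(cv2.minAreaRect(k)).round(1).tolist())
  print('tin',cv2.minAreaRect(plane(c,k,z)[:,:2].astype(np.float32)))
E
python3 - <<'E'
import cv2
t=cv2.imread('pics/top0.png')
cv2.imwrite('pics/tin.png',cv2.resize(t[155:235,50:155],None,fx=7,fy=7,interpolation=cv2.INTER_CUBIC))
E
```

```text
table z -0.041488343867399635
L [549.3 -60.1] [70.  70.3] depth z [-0.9 39.  41.4]
  depth ell [array([514.3, -31.9]), array([ 81.2, 165.9])]
M [438.6  61.8] [46.7 47.3] depth z [-0.3 39.2 41.5]
  depth ell [array([438.8,  52.4]), array([47.3, 70.8])]
S [669.1  65. ] [22.9 24.6] depth z [-0.5 39.2 41.6]
  depth ell [array([667.8,  65.6]), array([23.2, 24.1])]
redL [558.2  57.3] [70.1 70.4] depth z [-0.5 38.7 41.5]
  depth ell [array([519.8,  39.3]), array([ 85.3, 158.3])]
tamper 3 14 62 [ 443.1 -169.7   11.9] [ 421.7 -190.6    7.3] [ 461.5 -155.8   14. ]
tamper 14 30 109 [ 441.5 -168.1   17.6] [ 424.  -184.4   14.1] [ 459.1 -155.8   29.8]
tamper 50 75 33 [ 440.9 -166.6   69.4] [ 427.4 -180.2   55.3] [ 454.1 -162.5   74.9]
tamper 75 95 132 [ 441.5 -175.4   80. ] [ 429.4 -190.    75.2] [ 453.9 -163.4   85.6]
mill 3 14 9 [ 655.  -157.1   12.5] [ 646.6 -165.8   10.9] [ 671.7 -150.8   13.7]
mill 14 30 100 [ 657.7 -163.4   22.1] [ 646.3 -187.3   14.1] [ 683.4 -149.9   29.8]
mill 50 75 74 [ 658.5 -163.4   64.2] [ 649.9 -184.9   50.6] [ 683.2 -153.    74.9]
mill 75 95 140 [ 665.6 -169.1   77.7] [ 652.  -184.4   75. ] [ 682.  -154.8   83.6]
tin px [[50.0, 155.0], [154.0, 155.0], [154.0, 234.0], [50.0, 234.0]]
tin ((496.4979248046875, 351.42559814453125), (228.47006225585938, 171.7912139892578), 89.2413558959961)
```

View pics/tin.png

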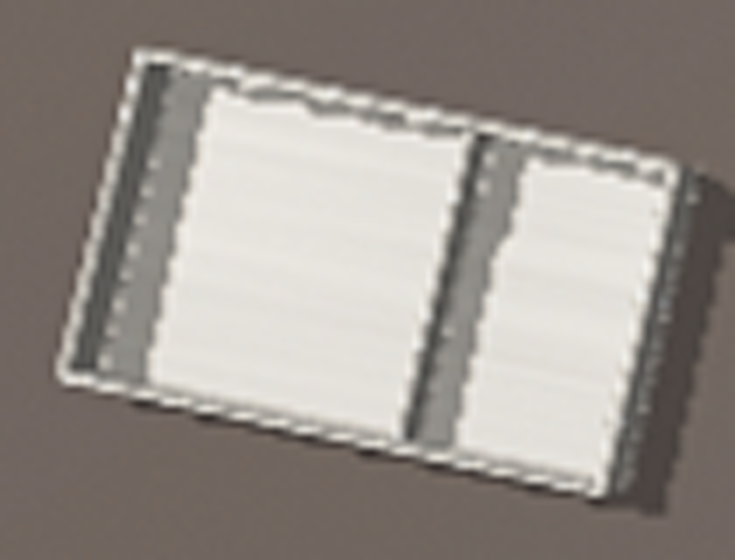

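```bash
python3 - <<'E'
from h import *
from workcell import inverse_kinematics
c=dict(np.load('top0.npz'));img=c['image'];P=pts(c)
b=np.zeros(img.shape[:2],np.uint8);b[158:232,52:152]=1
m=((img.min(2)>125)&(b>0)).astype(np.uint8)
m=cv2.morphologyEx(m,cv2.MORPH_CLOSE,np.ones((5,5)))
k=max(cv2.findContours(m,cv2.RETR_EXTERNAL,cv2.CHAIN_APPROX_NONE)[0],key=cv2.contourArea)[:,0]
print('px',cv2.boxPoints(cv2.minAreaRect(k)).round(1).tolist())
r=cv2.minAreaRect(plane(c,k,22)[:,:2].astype(np.float32));print('rect z22',r)
man=(np.array([[140,53],[683,163],[607,495],[60,378]])+.5)/7-.5+[50,155]
C=plane(c,man,22);print(C.round(1),C.mean(0).round(1),np.linalg.norm(np.roll(C,-1,0)-C,axis=1).round(1))
# cross wall ends: crop px
w=(np.array([[482,130],[410,447]])+.5)/7-.5+[50,155]
W=plane(c,w,22);print('wall',W.round(1))
ex=(C[1]-C[0]+C[2]-C[3])[:2];ex/=np.linalg.norm(ex);ang=np.arctan2(ex[1],ex[0]);print('ang',ang)
ey=np.array([-ex[1],ex[0]])
print('wall in tin',[((q[:2]-C.mean(0)[:2])@ex,(q[:2]-C.mean(0)[:2])@ey) for q in W])
s=dict(np.load('side0.npz'))
# tamper side view: knob mask
hsv=cv2.cvtColor(s['image'],cv2.COLOR_BGR2HSV);m=((hsv[...,0]<20)&(hsv[...,1]>130)).astype(np.uint8)
v,u=np.nonzero(m);sel=(abs(u-288)<14)&(v>115)&(v<160)
uu=u[sel];vv=v[sel];
for row in range(vv.min(),vv.max()+1): print(row,uu[vv==row].min(),uu[vv==row].max(),end='; ')
E
```

```text
px [[57.400001525878906, 208.8000030517578], [67.69999694824219, 160.5], [146.8000030517578, 177.5], [136.5, 225.6999969482422]]
rect z22 ((499.20556640625, 350.36968994140625), (174.0009307861328, 106.69200897216797), 77.07503509521484)
[[567.7 421.9  22. ]
 [531.  253.5  22. ]
 [428.4 276.5  22. ]
 [467.  444.9  22. ]] [498.5 349.2  22. ] [172.4 105.1 172.7 103.3]
wall [[542.1 315.8  22. ]
 [444.1 337.1  22. ]]
ang -1.790702616234471
wall in tin [(np.float64(23.074515761739264), np.float64(49.85517582251494)), (np.float64(23.614690971143045), np.float64(-50.45682390664829))]
121 286 289; 122 284 291; 123 284 292; 124 283 292; 125 283 292; 126 283 292; 127 283 292; 128 283 292; 129 283 292; 130 283 292; 131 283 291; 132 284 291; 133 284 290; 134 284 290; 135 285 289; 136 284 289; 137 284 289; 138 284 289; 139 284 289; 140 283 290; 141 281 291; 142 280 293; 143 279 293; 144 279 294; 145 279 294; 146 278 294; 147 279 294; 148 279 293; 149 279 293; 150 280 292; 151 281 291; 152 283 288;
```

```bash
cat >> h.py <<'E'
TIN=np.array([499.,350.]);ANG=-1.7945
EX=np.array([np.cos(ANG),np.sin(ANG)]);EY=np.array([-EX[1],EX[0]])
def tinp(x,y): return TIN+x*EX+y*EY
def R(a): # jaws along angle a, tool down
    return np.array([[np.cos(a),np.sin(a),0],[np.sin(a),-np.cos(a),0],[0,0,-1]])
E
python3 - <<'E'
from h import *
from workcell import inverse_kinematics,read_state
s=dict(np.load('side0.npz'));c=dict(np.load('top0.npz'))
print('tamper side knob z66',plane(s,[287.7,126.5],66),'side foot',plane(s,[286.3,146.5],8))
d=ANG+np.pi/4
print(read_state()['qpos'])
for n,p,z in [('L',(549.3,-60.1),10),('M',(438.6,61.8),12),('S',(669.1,65),14),('T',(441.6,-177.5),47),('big',tinp(-33,0),12),('small',tinp(52,0),49)]:
  for z in (z,180):
    out=[]
    for k in range(-4,4):
        q=inverse_kinematics([*p,z],R(d+k*np.pi/4)); out.append((round(((d+k*np.pi/4)),2), None if q is None else np.round(q,1).tolist()))
    print(n,np.round(p,1),z);[print('   ',o) for o in out]
E
```

```text
tamper side knob z66 [[ 441.16569461 -179.95554815   66.        ]] side foot [[ 440.67941376 -171.81639914    8.        ]]
[ 1.15377141  0.5219592  -0.03633174  1.59994576  0.02119538  1.02110369
 -0.11279235]
L [549.3 -60.1] 10
    (-4.15, [0.8, 1.2, -1.3, 1.9, 1.3, 1.2, 1.2])
    (-3.37, [-0.5, 0.9, 0.7, 2.0, -1.0, 0.7, -2.5])
    (-2.58, [-0.1, 0.7, 0.2, 1.9, -0.2, 0.5, -2.4])
    (-1.79, [-0.0, 0.7, 0.0, 1.9, -0.0, 0.5, -1.8])
    (-1.01, [0.1, 0.7, -0.2, 1.9, 0.3, 0.5, -1.2])
    (-0.22, [0.3, 0.8, -0.4, 1.9, 0.5, 0.6, -0.7])
    (0.56, [0.4, 0.8, -0.5, 1.9, 0.7, 0.6, -0.0])
    (1.35, [0.5, 0.8, -0.7, 1.9, 0.8, 0.7, 0.7])
L [549.3 -60.1] 180
    (-4.15, [0.8, 0.8, -1.3, 1.8, 0.8, 1.2, 1.4])
    (-3.37, [-0.7, 0.8, 1.2, 1.9, -0.9, 1.1, -2.5])
    (-2.58, [-0.1, 0.5, 0.1, 1.8, -0.1, 0.8, -2.5])
    (-1.79, [0.1, 0.5, -0.1, 1.8, 0.1, 0.8, -1.9])
    (-1.01, [0.3, 0.5, -0.3, 1.8, 0.2, 0.9, -1.2])
    (-0.22, [0.4, 0.5, -0.5, 1.8, 0.3, 0.9, -0.5])
    (0.56, [0.5, 0.5, -0.7, 1.8, 0.4, 0.9, 0.2])
    (1.35, [0.5, 0.6, -0.8, 1.8, 0.5, 0.9, 0.9])
M [438.6  61.8] 12
    (-4.15, [0.4, 0.
[... 3540 characters left out ...]
8, 0.7, -2.5])
    (-1.79, [-0.9, 0.7, 0.4, 1.9, -0.4, 0.6, -2.0])
    (-1.01, [-0.3, 0.7, -0.5, 1.8, 0.5, 0.7, -2.1])
    (-0.22, [-0.2, 0.8, -0.7, 1.8, 0.7, 0.8, -1.5])
    (0.56, [-0.1, 0.8, -0.8, 1.8, 0.8, 0.8, -0.7])
    (1.35, [-0.1, 0.8, -0.8, 1.8, 0.8, 0.8, 0.0])
small [487.5 299.3] 180
    (-4.15, [0.0, 0.7, -1.1, 1.8, 0.7, 1.1, 0.9])
    (-3.37, [0.1, 0.8, -1.3, 1.8, 0.9, 1.2, 1.5])
    (-2.58, [0.1, 0.8, -1.3, 1.8, 0.9, 1.2, 2.3])
    (-1.79, [-0.9, 0.5, 0.4, 1.8, -0.3, 0.9, -2.2])
    (-1.01, [-0.1, 0.6, -0.8, 1.8, 0.5, 1.0, -2.1])
    (-0.22, [0.0, 0.7, -1.0, 1.8, 0.7, 1.1, -1.5])
    (0.56, [0.2, 0.9, -1.3, 1.8, 0.9, 1.3, -0.8])
    (1.35, [0.2, 0.9, -1.4, 1.8, 0.9, 1.3, -0.1])
```

```bash
cat >> h.py <<'E'
from workcell import *
A=ANG+3*np.pi/4
def st(t=''):
    s=read_state();print(t,'t',round(s['time'],1),'gap',round(s['finger_gap'],1),'F',np.round(s['ft_force'],1),'eef',np.round(s['eef_pos'],1))
def pick(p,z,a,up=140):
    movep([*p,up],R(a)); st('above')
    movel([*p,z],max_speed=200); clamp(); st('clamped')
    movel([*p,up],max_speed=250); st('lifted')
def place(p,z,a,up=140):
    movep([*p,up],R(a)); st('above')
    movel([*p,z+25],max_speed=200)
    h=movel([*p,z],max_speed=60,guard=12); st('down guard=%s'%h)
    open_gripper(); st('open')
    movel([*p,up],max_speed=250)
E
python3 - <<'E'
from h import *
pick((669.1,65),14,A)
place(tinp(-33,0),16.5,A)
c=camera('top');cv2.imwrite('pics/t1.png',cv2.resize(c['image'][90:290,40:380],None,fx=2.2,fy=2.2));st()
E
```

```text
above t 2.9 gap 85.3 F [ 0.5 -0.2  0.1] eef [669.2  63.9 140. ]
clamped t 4.3 gap 22.2 F [-2.6 -0.3  7. ] eef [669.3  65.   14.6]
lifted t 5.0 gap 22.5 F [-0.2  0.1 -0.3] eef [669.   64.8 140.4]
above t 6.3 gap 22.4 F [ 0.7 -0.4  0. ] eef [507.5 380.8 139.7]
down guard=True t 7.4 gap 22.2 F [-2.4 -1.7 13.4] eef [506.4 382.   16.5]
open t 8.0 gap 85.4 F [ 0.5 -0.7 -0.5] eef [506.2 381.7  16.1]
 t 8.7 gap 85.3 F [-0.6 -0.7  0.6] eef [506.1 381.8 139.6]
```

View pics/t1.png

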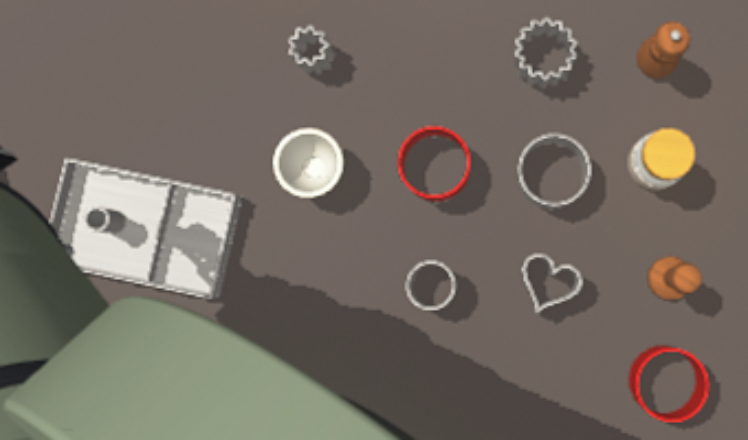

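The small cutter stands in the large bay, at crop (98,220). I'll pick up the medium, then measure where the small one stands before lowering over it.

```bash
python3 - <<'E'
from h import *
pick((438.6,61.8),12,A)
movep([500,150,170],R(A)); 
c=camera('top');cv2.imwrite('pics/t2.png',cv2.resize(c['image'][150:240,40:160],None,fx=6,fy=6,interpolation=cv2.INTER_CUBIC));np.savez('t2.npz',**c)
c=camera('side');cv2.imwrite('pics/s2.png',cv2.resize(c['image'][230:384,130:330],None,fx=3.5,fy=3.5,interpolation=cv2.INTER_CUBIC));np.savez('s2.npz',**c);st()
E
```

```text
above t 10.0 gap 85.4 F [-0.6 -0.1 -0.4] eef [439.1  62.9 140.1]
clamped t 11.2 gap 44.9 F [-3.1 -1.1 19.9] eef [439.1  61.7  12.9]
lifted t 11.9 gap 45.1 F [-0.4  0.3 -1.2] eef [438.6  61.3 140. ]
 t 12.5 gap 45.0 F [-0.4  0.  -0.5] eef [499.2 149.2 168.9]
```

View pics/t2.png

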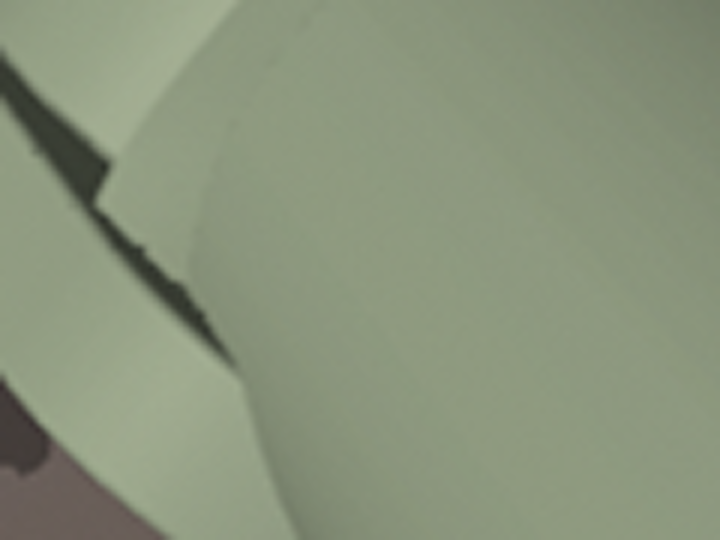

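View pics/s2.png

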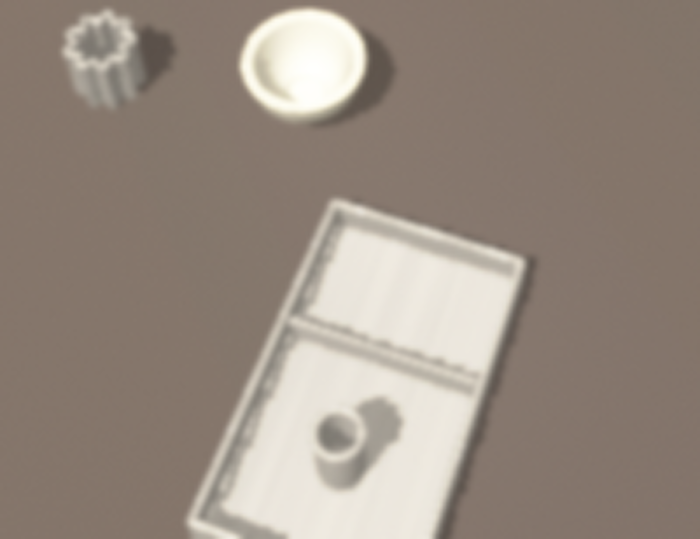

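The side view shows the small cutter upright, with its rim centre at crop (340,435). The top view is blocked by the arm.

```bash
python3 - <<'E'
from h import *
s=dict(np.load('s2.npz'))
f=lambda u,v:[(u+.5)/3.5-.5+130,(v+.5)/3.5-.5+230]
print('small rim c',plane(s,f(340,435),42),'expected',tinp(-33,0), 'control: medium? tin corners',plane(s,[f(337,203),f(526,262)],22).round(1), 'exp',tinp(86,52.5),tinp(86,-52.5))
movep([560,60,260],R(A)) 
c=camera('wrist');cv2.imwrite('pics/w2.png',c['image']);st()
E
```

```text
small rim c [[504.87495528 384.74893329  42.        ]] expected [506.32080327 382.17772272] control: medium? tin corners [[527.8 257.4  22. ]
 [427.  280.   22. ]] exp [531.1133746  254.49617195] [428.72971139 277.7896369 ]
 t 13.2 gap 45.1 F [ 0.8  0.5 -0.7] eef [559.3  59.9 259.3]
```

View pics/w2.png

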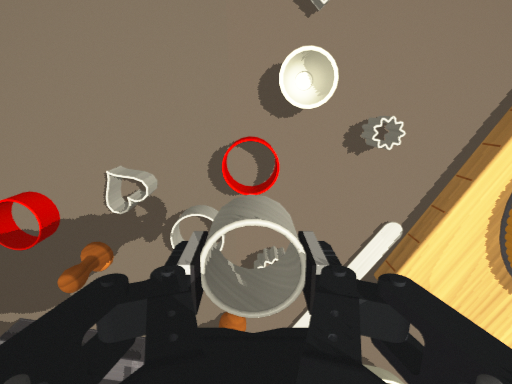

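The medium is held square and level between the pads. Corrected by the tin corners' offset in the same side view, the small cutter is within about 1 mm of the target, so I'll place the medium there.

```bash
python3 - <<'E'
from h import *
place(tinp(-33,0),14.5,A,up=150)
movep([*tinp(-33,0)-[0,90],200],R(A))
c=camera('side');cv2.imwrite('pics/s3.png',cv2.resize(c['image'][230:384,130:330],None,fx=3.5,fy=3.5,interpolation=cv2.INTER_CUBIC));np.savez('s3.npz',**c)
movep([549.3,-60.1,200],R(A))
c=camera('wrist');cv2.imwrite('pics/w3.png',c['image']);np.savez('w3.npz',**c)
c=camera('top');cv2.imwrite('pics/t3.png',cv2.resize(c['image'][90:290,40:380],None,fx=2.2,fy=2.2));st()
E
```

```text
above t 14.5 gap 45.1 F [ 0.8 -0.3 -0.3] eef [507.3 381.  150.2]
down guard=True t 15.6 gap 45.2 F [-0.1 -1.7  9.7] eef [506.5 381.9  15.1]
open t 16.1 gap 85.3 F [ 0.2 -0.1  0.3] eef [506.2 381.7  14.8]
 t 18.7 gap 85.3 F [-0.3  0.8 -0. ] eef [549.5 -58.5 200.1]
```

View pics/s3.png

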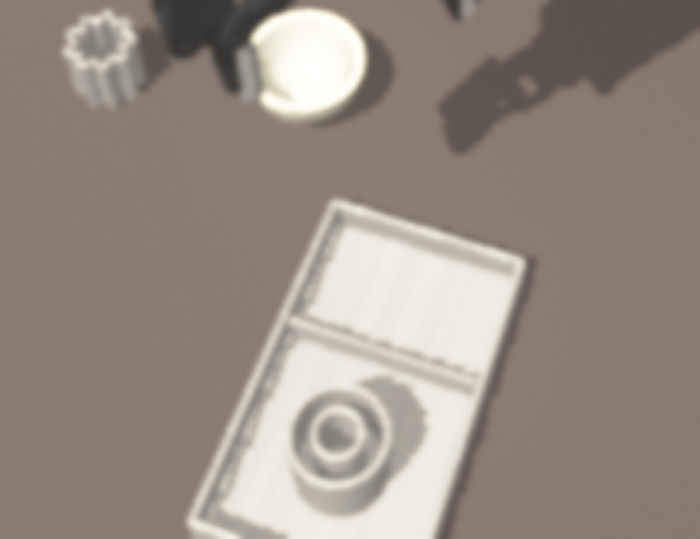

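View pics/w3.png

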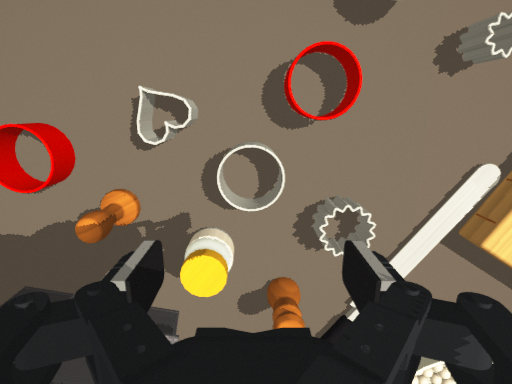

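View pics/t3.png

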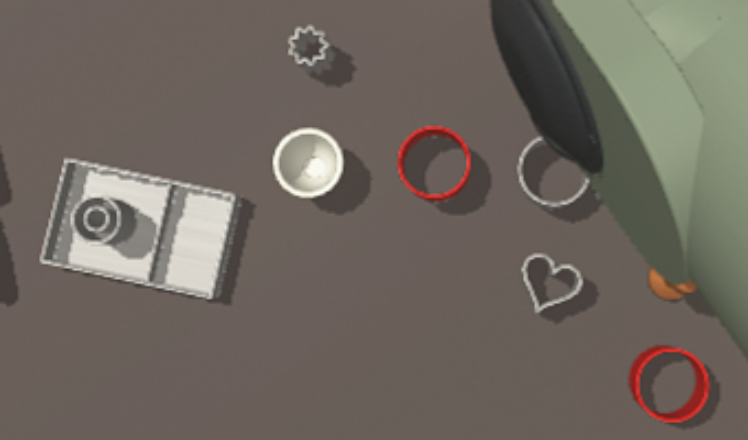

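Small and medium are nested, in side crop at (338,435). For the large cutter I'll compare the wrist view (ring centre about (251,178)) with the top measurement.

```bash
python3 - <<'E'
from h import *
c=dict(np.load('w3.npz'));im=c['image']
b=np.zeros(im.shape[:2],np.uint8);cv2.circle(b,(251,178),40,1,-1)
m=((im.min(2)>190)&(b>0)).astype(np.uint8)
k=max(cv2.findContours(m,0,cv2.CHAIN_APPROX_NONE)[0],key=cv2.contourArea)[:,0]
e=cv2.fitEllipse(plane(c,k,40)[:,:2].astype(np.float32));print(e)
p=np.array([549.3,-60.1])
assert np.linalg.norm(np.array(e[0])-p)<5
p=(p+np.array(e[0]))/2
pick(p,10,A)
c=camera('wrist');cv2.imwrite('pics/w4.png',c['image'])
E
```

```text
((547.66015625, -59.71370315551758), (67.80912780761719, 67.84278869628906), 138.28746032714844)
above t 19.1 gap 85.3 F [0.3 0.2 0.7] eef [548.2 -58.9 140.1]
clamped t 20.2 gap 67.9 F [-4.2 -0.8 18.5] eef [549.4 -60.1  11.9]
lifted t 20.9 gap 67.8 F [-0.6 -0.1 -1.4] eef [548.4 -60.3 140.5]
```

View pics/w4.png

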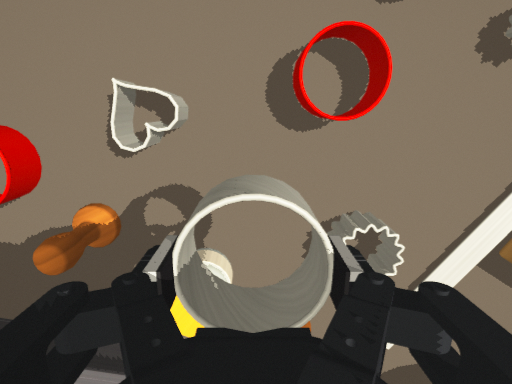

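The large cutter is held level, so I'll lower it over the pair.

```bash
python3 - <<'E'
from h import *
place(tinp(-33,0),13.5,A,up=150)
movep([*tinp(-33,0)-[0,90],200],R(A))
c=camera('side');cv2.imwrite('pics/s5.png',cv2.resize(c['image'][230:384,130:330],None,fx=3.5,fy=3.5,interpolation=cv2.INTER_CUBIC));np.savez('s5.npz',**c);st()
movep([441.4,-177.5,200],R(ANG+np.pi/2))
c=camera('wrist');cv2.imwrite('pics/w5.png',c['image']);np.savez('w5.npz',**c)
E
```

```text
above t 22.6 gap 67.8 F [-0.4 -0.2 -0.8] eef [507.2 380.8 149.8]
down guard=True t 23.7 gap 67.4 F [-1.6 -1.4  9.4] eef [506.4 381.9  14. ]
open t 24.0 gap 85.5 F [-0.1  0.2 -0.6] eef [506.2 381.7  13.6]
 t 25.3 gap 85.5 F [ 0.1  0.5 -0.1] eef [506.  292.2 199.3]
```

View pics/s5.png

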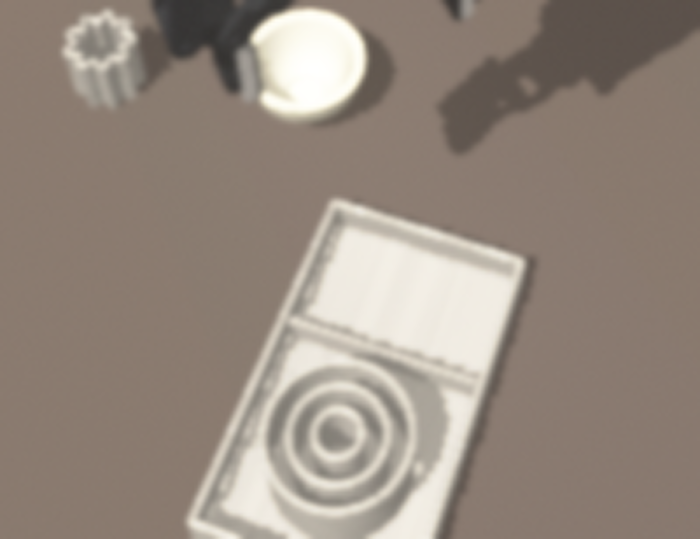

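View pics/w5.png

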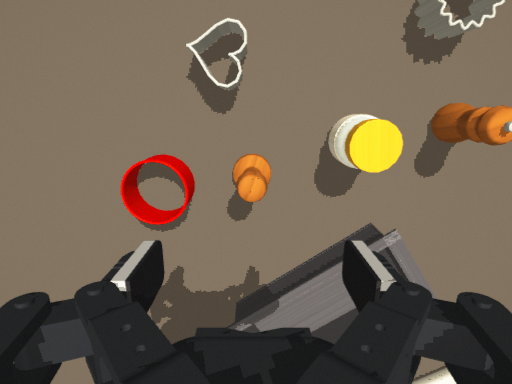

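All three rings are concentric in the large bay. In the wrist view the tamper's foot is at (252,173) and its knob at (252,186). The pepper mill, with its nut, is far right at (480,124). I'll check the position and grip it.

```bash
python3 - <<'E'
from h import *
c=dict(np.load('w5.npz'))
k=plane(c,[252,186],68)[0];f=plane(c,[252,173],10)[0];print(k,f)
p=np.array([441.4,-177.5])
assert np.linalg.norm(k[:2]-p)<7
p=(p+k[:2])/2;print(p)
pick(p,47,ANG+np.pi/2,up=170)
c=camera('wrist');cv2.imwrite('pics/w6.png',c['image']);c=camera('side');cv2.imwrite('pics/s6.png',c['image'])
E
```

```text
[ 440.74911654 -177.42574622   68.        ] [ 440.73423559 -176.88291362   10.        ]
[ 441.07455827 -177.46287311]
above t 27.3 gap 85.5 F [ 0.8  0.8 -0.3] eef [ 440.6 -176.5  169.4]
clamped t 28.6 gap 26.6 F [-3.  -0.1 13.1] eef [ 441.3 -177.6   47.5]
lifted t 29.3 gap 26.7 F [-0.5  0.2 -1.3] eef [ 440.8 -177.7  169.9]
```

View pics/w6.png

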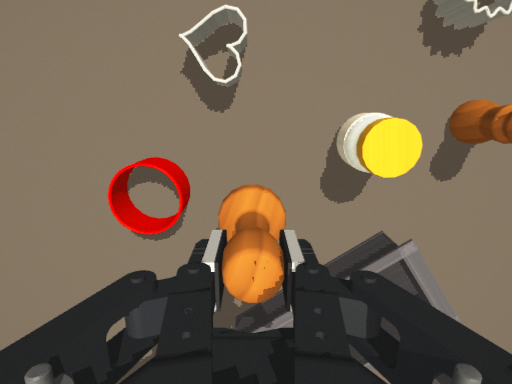

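View pics/s6.png

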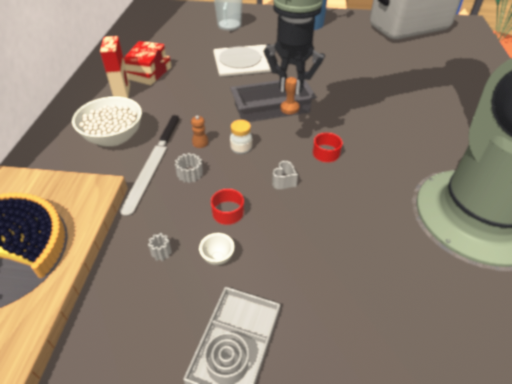

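The tamper is gripped at the knob and hangs upright, so I'll place it in the small bay.

```bash
python3 - <<'E'
from h import *
movep([430,60,200],R(ANG+np.pi/2))
place(tinp(52,0),49.7,ANG+np.pi/2,up=170)
movep([480,-60,230],R(A));st()
for n in ('side','top'):
    c=camera(n);np.savez(n+'7.npz',**c);cv2.imwrite(f'pics/{n}7.png',c['image'])
im=cv2.imread('pics/side7.png')[230:384,130:330];cv2.imwrite('pics/s7.png',cv2.resize(im,None,fx=3.5,fy=3.5,interpolation=cv2.INTER_CUBIC))
E
```

```text
above t 31.3 gap 27.1 F [-0.  -0.3 -0.9] eef [488.  297.7 169.7]
down guard=True t 32.4 gap 27.1 F [-1.5 -1.6 11.5] eef [487.4 299.4  49.6]
open t 33.0 gap 85.3 F [-1.2 -0.7 -0.7] eef [487.2 298.8  49.3]
 t 35.0 gap 85.6 F [-0.7 -0.5  0.3] eef [480.1 -59.2 229.7]
```

View pics/s7.png

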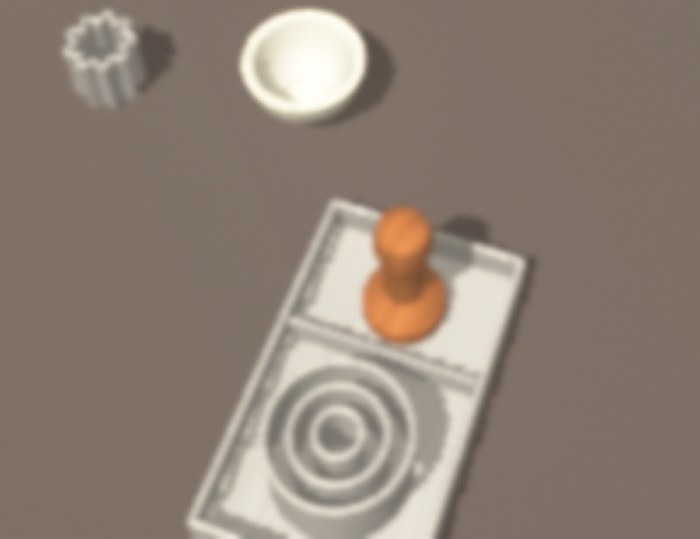

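View pics/top7.png

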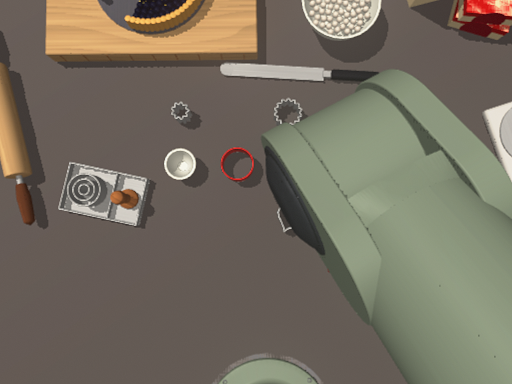

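Everything is in place. I'll do a numeric check of heights, positions and tamper tilt, and whether the look-alikes have moved.

```bash
python3 - <<'E'
from h import *
c=dict(np.load('top7.npz'));P=pts(c);im=c['image']
hsv=cv2.cvtColor(im,cv2.COLOR_BGR2HSV)
rel=lambda q:np.array([(q[:2]-TIN)@EX,(q[:2]-TIN)@EY]).round(1)
b=np.zeros(im.shape[:2],bool);b[165:230,55:110]=1
Q=P[b];Q=Q[(Q[:,2]>37)&(Q[:,2]<50)];e=cv2.minEnclosingCircle(Q[:,:2].astype(np.float32));print('outer ring',rel(np.array(e[0])),e[1],'rim z',np.percentile(Q[:,2],[5,50,95]).round(1))
X=(Q[:,:2]-e[0]);rr=np.hypot(*X.T)
for lo,hi in((7,14),(19,27),(30,38)):
    w=Q[(rr>lo)&(rr<hi)]; a,_,_,_=np.linalg.lstsq(np.c_[w[:,:2]-w[:,:2].mean(0),np.ones(len(w))],w[:,2],rcond=None)
    print(lo,'n',len(w),'c',rel(w.mean(0)),'z',a[2].round(1),'tilt',np.hypot(a[0],a[1]).round(3))
m=(hsv[...,0]<20)&(hsv[...,1]>130);m[:,:105]=0;m[:,150:]=0;m[:170]=0;m[235:]=0
T=P[m]
for lo,hi in((6,24),(60,78),(78,95)):
    w=T[(T[:,2]>lo)&(T[:,2]<hi)]
    if len(w): print('tamper',lo,len(w),rel((w.min(0)+w.max(0))/2),w[:,2].max().round(1))
a=cv2.imread('pics/side0.png');z=cv2.imread('pics/side7.png')
d=cv2.absdiff(a,z).max(2)
for n,(u,v) in dict(mill=(199,132),flL=(189,168),heart=(285,177),flS=(160,247)).items(): print(n,'mean diff',d[v-14:v+14,u-14:u+14].mean().round(1))
cv2.imwrite('pics/s8.png',cv2.resize(z[95:270,130:350],None,fx=3,fy=3))
E
```

```text
outer ring [-33.7  -0.6] 35.364501953125 rim z [38.1 41.7 44.2]
7 n 60 c [-33.2   0.1] z 41.6 tilt 0.018
19 n 119 c [-34.8  -0.4] z 41.6 tilt 0.006
30 n 179 c [-34.9  -0.3] z 41.5 tilt 0.003
tamper 6 183 [56.1  1.6] 23.6
tamper 60 42 [60.6  1.8] 77.7
tamper 78 122 [54.2  0.2] 90.9
mill mean diff 4.8
flL mean diff 5.2
heart mean diff 4.9
flS mean diff 5.0
```

View pics/s8.png

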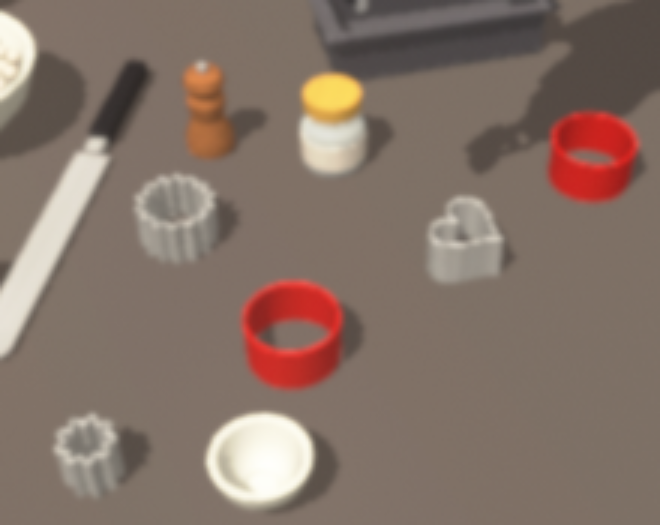

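```bash
python3 -c "
from workcell import *
finish_job();print(read_state()['time'])"
```

```text
the job is handed in; nothing more can be done
the job is handed in; nothing more can be done
```

The pastry kit is packed and the job was handed in, with about 35 s on the robot's clock. I placed the small cutter at the centre of the large bay, lowered the medium over it and the large over both. The tamper went in last, in the small bay.

Last checks before handing in:
- **Cutters:** all three rims measured 41.5–41.6 mm high against 42 mm expected, so they stand flat on the floor. Tilts were at most 0.018 rad. Their centres were within about 2 mm of one another, at about x = -34, y = 0 mm in the tin frame.
- **Tamper:** it looked upright at about x = 54–56, y = 1 mm, inside the limits. Its tilt was judged by eye and from foot and knob positions that agreed to about 2 mm. A few noisy depth readings disagreed: one partly hidden band of the knob gave x = 60.6 mm, and the top read 91 mm against 88 mm.
- **Look-alikes:** the four look-alikes showed no visible change from the first side picture. The top camera's view of the pepper mill and most of the heart cutter was blocked by the arm at that point.

The side camera read about 3–4 mm off the top camera at the tin corners, so I relied on the top camera. Every lowering stopped on contact at about the planned height.

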